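Free the crate's blind quarter-turn latch by feel and take its lid off

TASK

The grey crate's lid is held by a quarter-turn latch with a plain round knob that has no mark, so you cannot see where it frees. Turn the knob by feel until the latch settles into its notch, lift the lid off by its knob, level, without prying or leaning on it, and set it down gently, flat and knob up, on the middle of the cork mat. Leave the crate and the ornaments where they stand.

Things in the scene. Friction and masses are not known exactly. Their poses are not given: they have to be found in the camera images.
- crate: Open-topped grey plastic crate of paint jars, loose, about 4 kg, 200 mm (its x) by 150 mm (its y) by 110 mm tall, walls 4 mm; origin at the centre of its underside.
- slot (a point): Centre of a slot 58 mm (crate's x) by 13 mm (crate's y) in the steel strap, 4 mm thick, that lies across the crate's mouth under the lid; the point is on the strap's top face, 105 mm above the crate's underside, 5 mm below its rim.
- lid: Grey plastic lid, loose, about 0.4 kg with its latch, 209 mm (its x) by 159 mm (its y): a cap with a skirt that reaches 26 mm down outside the crate's walls, 1.5 mm play all round; its flat top is 30 mm above the skirt's edge. Origin at the centre of the plane of the skirt's lower edge (84 mm above the crate's underside when on), z up. It stands flat on its skirt when set down.
- knob_grip (a point): Point on the axis of the black knob at the lid's centre, at the height to grip it, 56 mm above the lid's origin. The knob is round and fluted, 40 mm in diameter; its gripping part is 38.5 to 65 mm above the lid's origin, over a bezel 54 mm in diameter. A grip of 30 N is enough; a hard squeeze bears down on the lid. This point does not turn with the knob; its axes are the lid's.
- foot (a point): Centre of the latch's steel T-foot, 52 x 8 x 6 mm, 11.5 mm above the lid's origin, turned by the knob (this point is not). At the start it lies across the slot and hooks under the strap after about 2 mm of lift; it passes only along the slot (crate's x), within about 0.09 rad. The notch is 0.35 to 2.4 rad anticlockwise (seen from above) from the start, the next half a turn on; no stop.
- bezel (a point): Centre of the bezel's top, 36.5 mm above the lid's origin. In it a spring ball bears on the turning knob: an even drag of about 0.07 N m until, 0.18 rad before the foot lies along the slot, the ball drops into the notch: the torque dips and reverses (by 0.1 N m), drawing the knob in. Turning on, out of the notch, takes over 0.2 N m. Let go within 0.1 rad, the knob centres itself in the notch.
- mat: Cork mat fixed on the shelf, 280 mm (its x) by 220 mm (its y) by 3 mm thick; origin at the centre of its underside, on the shelf.
- bishop: Loose boxwood chess bishop, 37 mm across, 79 mm tall; origin at the centre of its base.
- oak: Loose resin model oak tree on a round base 60 mm across, 131 mm tall; origin at the centre of its base.
- tumbler: Loose glass tumbler, 70 mm across, 100 mm tall; origin at the centre of its base.
Things that resemble listed ones, but are neither listed nor needed, are in the scene too. Leave any red or yellow look-alike of the crate alone.

How it is judged:
By the outcome, as a careful person would: the job done as asked, in the order asked, and still so for the second after the job is handed in, with the robot touching nothing.
It also fails if it takes over 72 s, if anything falls off the work surface, if the arm or the gripper's body presses on something with over 40 N, if the wrist force passes 120 N, or if a joint passes its speed limit or range.

ROBOT

A 7-joint arm with a two-finger parallel gripper is mounted at the origin on the work surface. World frame = base frame: x ahead of the robot, y to its left, z up, the work surface at z = 0. Lengths are in m, angles in rad, forces in N, time in s.
With the tool pointing down it reaches from about 0.35 to 0.9 m from the base axis. Payload 19.9 kg.
Tool frame: the origin (TCP) lies between the finger pads; the fingertips stand 19 mm ahead of it and the grasp point (between the pads) is the TCP; z points along the fingers, y is the line along which they close (so a half turn about z gives the same grasp; the last joint's range is limited). The gripper opens to 94 mm and grips with 3 to 60 N. Pads are 16 mm wide; open, the fingers measure 119 mm over their backs; the gripper's body (75 mm by 177 mm) begins 78 mm behind the grasp point.
Start: joints at [1.06, 0.417, -0.01, 1.614, 0.005, 1.111, -0.053], TCP at [0.283, -0.557, 0.202] pointing down, gripper open.
Joint ranges: [-2.81, 2.81], [-0.39, 2.02], [-1.27, 1.25], [0.06, 2.57], [-1.19, 4.33], [0.19, 2], [-2.82, 2.82]. Speed limits (rad/s): [1.89, 1.89, 2.39, 2.39, 3.01, 3.01, 3.01].

INTERFACE

Orientations are given as a 3x3 rotation matrix whose columns are the frame's x, y, z axes.
In Python, from rig import robot gives the robot as it stands. Calls block until the motion is done:
- robot.move_ptp(position, orientation): joint-space move of the TCP to a pose.
- robot.move_linear(position, velocity=0.15, frame=None, threshold=None): straight line of the TCP; frame=None keeps the orientation; velocity is the mean speed in m/s. With threshold (N) it stops when the force on the tool has changed by that much, and returns True; else False.
- robot.goto_joints(angles): joint-space move.
- robot.gripper_to(opening): finger opening in m; the grip force is fixed at half the most; returns when the fingers have stopped.
- robot.pause(seconds).
- robot.ik(position, orientation): joint angles nearest the present ones, or None.
- robot.get_state(): the state.
- robot.grab_frame(name): name is "scene" or "top" or "wrist"; returns the picture (420x560x3 uint8, red, green, blue); there is no depth.
- robot.camera_info(name): a dict with "fx", "fy", "cx", "cy" (pixels), "rvec" (rotation vector, rad) and "tvec" (3), from world to camera coordinates, as OpenCV has them. Camera axes: x right, y down, z forward; pixel columns grow to the right and rows downward; lengths in m; the calibration is good to about 2 mm. The wrist camera is an equidistant fisheye: a pixel r from the principal point sees the ray r / f radians off the axis. A picture is of the moment at which its call begins: read the wrist's pose just before it. camera_info takes no time and is no camera call; for the wrist camera it gives the pose at the moment of the call.
A pose or a line that the arm cannot do raises robot.PlanningError and nothing moves.
- robot.sign_off(): hands the job in; it is judged then, once.
The state is a dict: "time": time; "qpos": joint angles; "joint_vel": joint speeds; "effort": joint torques, N m; "ee_pos": TCP position; "tool_rot": TCP orientation; "force": force on the tool from outside, world axes, zero at the start; "moment": the same for the moment, N m; "opening": finger opening in m; "grasp_force": force on a finger pad.
Only numpy, scipy, OpenCV 4.12 (cv2) and the standard library are available. Lean on these libraries where they do the work, as an engineer would, in place of code of your own. Each camera call takes 0.05 s, during which the arm holds its last target. There are 200 camera calls.

## Working session

There is one attempt and no reset: what is moved stays moved. The work goes in short steps, each a Python script; the robot and the scene stay as the last script left them, time stands still between calls to the robot, and variables do not carry over. Pictures are saved under pics/ and viewed, at most 10 in all, crops included, and the job is handed in when it is done.

```bash
mkdir -p pics; ls; cat > h.py <<'E'
import numpy as np, cv2
from rig import robot
def shot(n):
    ci=robot.camera_info(n); return robot.grab_frame(n),ci
def ray(ci,u,v,fish=False):
    x=(u-ci['cx'])/ci['fx']; y=(v-ci['cy'])/ci['fy']
    if fish:
        r=np.hypot(x,y); s=np.sin(r)/max(r,1e-9); d=np.array([x*s,y*s,np.cos(r)])
    else: d=np.array([x,y,1.])
    R=cv2.Rodrigues(np.array(ci['rvec'],float))[0]; t=np.array(ci['tvec'],float).ravel()
    return -R.T@t, R.T@d
def onz(ci,u,v,z,fish=False):
    c,d=ray(ci,u,v,fish); return c+d*(z-c[2])/d[2]
def save(n,im): cv2.imwrite('pics/'+n,im[:,:,::-1])
def down(a): # tool y axis at angle a
    y=np.array([np.cos(a),np.sin(a),0]); z=np.array([0,0,-1.]); return np.column_stack([np.cross(y,z),y,z])
E
python3 - <<'E'
from h import *
a,ca=shot('top'); b,cb=shot('scene')
np.savez('v0.npz',a=a,b=b)
import json;json.dump({k:{q:np.array(w).tolist() for q,w in c.items()} for k,c in (('top',ca),('scene',cb))},open('cam.json','w'))
save('top0.png',cv2.resize(a,(800,600))); save('scene0.png',cv2.resize(b,(800,600)))
for c in (ca,cb): print(ray(c,280,210), c['fx'])
print(robot.get_state())
E
```

```text
pics
(array([0.24971879, 0.06479012, 1.4027535 ]), array([ 0.16514257, -0.00208068, -0.98631534])) 526.4402728660073
(array([ 1.24130558, -0.40446101,  0.77494926]), array([-0.70018167,  0.42242295, -0.57567566])) 404.27398941096794
{'time': 0.1, 'qpos': array([ 1.05945199,  0.41790358, -0.010306  ,  1.61411427,  0.0047104 ,
        1.11071903, -0.05298046]), 'joint_vel': array([ 0.00086953, -0.00094255, -0.00018976, -0.00051594,  0.00036727,
       -0.00039507,  0.00062388]), 'effort': array([ 3.01387765e-03, -8.52578902e+01,  6.40871488e-01, -4.26693070e+01,
       -4.88309842e-02,  1.62636494e-02, -5.73520058e-07]), 'ee_pos': array([ 0.28279578, -0.55696606,  0.20119439]), 'tool_rot': array([[ 8.91622943e-01,  4.52778288e-01, -5.90289179e-04],
       [ 4.52778663e-01, -8.91622439e-01,  9.52711008e-04],
       [-9.49482182e-05, -1.11672934e-03, -9.99999372e-01]]), 'force': array([-0.29003351,  0.77248536,  0.102024  ]), 'moment': array([-0.0052543 , -0.04645672,  0.01611949]), 'grasp_force': 0.0, 'opening': 0.09372513099816439}
```

View pics/top0.png

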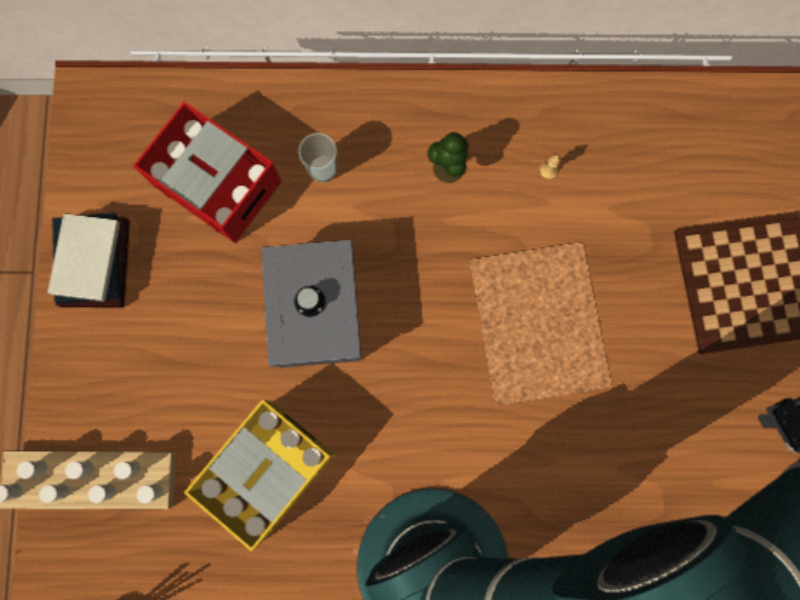

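View pics/scene0.png

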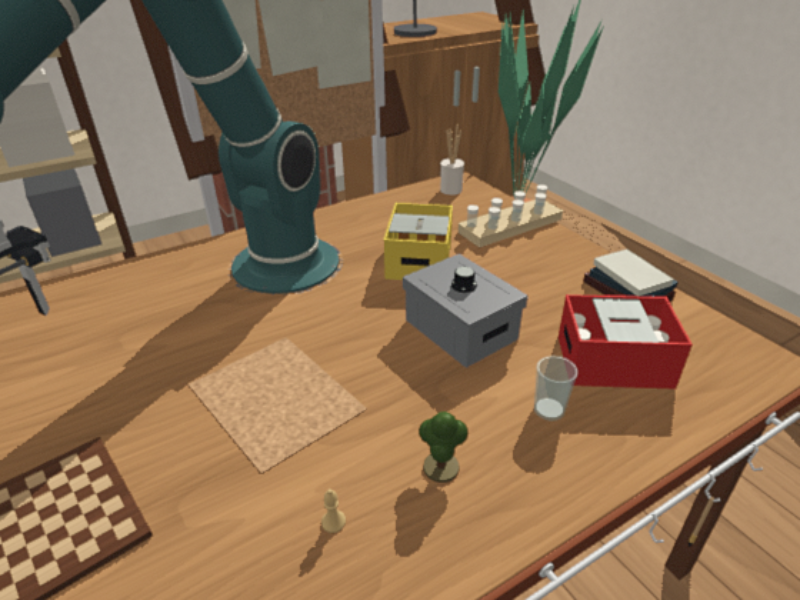

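The top view shows the grey lid around (310,302), with the knob at (309,299), and the cork mat around (541,322). The tumbler is at (319,157), the oak at (449,155) and the bishop at (550,166). The scene view shows the same layout, with the lidded crate at (464,300) and its knob at (464,279).

```bash
cat > m.py <<'E'
from h import *
import json
d=np.load('v0.npz'); C=json.load(open('cam.json'))
a=d['a']; hsv=cv2.cvtColor(a,cv2.COLOR_RGB2HSV)
def biggest(m,near=None):
    cs=cv2.findContours(m.astype(np.uint8),cv2.RETR_EXTERNAL,cv2.CHAIN_APPROX_NONE)[0]
    return max(cs,key=cv2.contourArea)
s=400/ (800*400/560)
# lid
H,S,V=[hsv[:,:,i].astype(int) for i in range(3)]
roi=np.zeros(a.shape[:2],bool); roi[160:265,175:260]=1
print('V,S samples',[(hsv[y,x].tolist()) for x,y in ((200,200),(195,240),(240,240),(218,254),(219,256),(249,230),(251,230),(230,180))])
m=roi&(S<60)&(V>60)
c=biggest(m); r=cv2.minAreaRect(c); print('lid px',r)
P=[onz(C['top'],*p,0.114)[:2] for p in cv2.boxPoints(r)]; P=np.array(P); print('lid corners',P.round(4).tolist(),'ctr',P.mean(0),'sides',[np.linalg.norm(P[i]-P[i-1]).round(4) for i in range(4)])
e=max([P[i]-P[i-1] for i in range(4)],key=np.linalg.norm); print('lid x angle',np.arctan2(e[1],e[0]))
# mat
roi[:]=0; roi[160:290,322:435]=1
print('mat',hsv[225,380],hsv[225,320],hsv[180,345])
g=cv2.GaussianBlur(a,(5,5),0).astype(int)
m=roi&(cv2.GaussianBlur(hsv,(7,7),0)[:,:,1]<140)&(V>90)
cv2.imwrite('pics/mm.png',m*255)
c=biggest(m); r=cv2.minAreaRect(c); print('mat px',r)
P=np.array([onz(C['top'],*p,0.003)[:2] for p in cv2.boxPoints(r)]); print('mat corners',P.round(4).tolist(),'ctr',P.mean(0),'sides',[np.linalg.norm(P[i]-P[i-1]).round(4) for i in range(4)])
e=max([P[i]-P[i-1] for i in range(4)],key=np.linalg.norm); print('mat x angle',np.arctan2(e[1],e[0]))
# knob: 
for n,(u,v) in (('top',(309,297)),('scene',(464,271))):
    print('knob top',n,onz(C[n],u*.7,v*.7,0.149))
# ornaments bases
for n,(u,v) in (('tumbler',(320,172)),('oak',(452,168)),('bishop',(548,172))): print(n,onz(C['top'],u*.7,v*.7,0.01))
for n,(u,v) in (('tumbler',(549,408)),('oak',(441,467)),('bishop',(333,522))): print(n,onz(C['scene'],u*.7,v*.7,0.005))
E
python3 m.py
```

```text
V,S samples [[15, 9, 111], [0, 9, 112], [23, 9, 111], [0, 12, 63], [12, 167, 154], [9, 15, 119], [13, 139, 75], [0, 7, 109]]
lid px ((216.84754943847656, 212.2357177734375), (84.7625732421875, 64.35238647460938), 85.48600769042969)
lid corners [[0.5591, 0.3097], [0.5733, 0.1492], [0.3608, 0.1294], [0.3475, 0.286]] ctr [0.46019328 0.21858742] sides [np.float64(0.213), np.float64(0.1612), np.float64(0.2134), np.float64(0.1571)]
lid x angle -3.0486785572378867
mat [ 13 141 204] [ 13 168 178] [ 14 147 192][ WARN:0@0.226] global loadsave.cpp:1063 imwrite_ Unsupported depth image for selected encoder is fallbacked to CV_8U.
Traceback (most recent call last):
  File "m.py", line 23, in <module>
    c=biggest(m); r=cv2.minAreaRect(c); print('mat px',r)
  File "m.py", line 7, in biggest
    return max(cs,key=cv2.contourArea)
ValueError: max() iterable argument is empty
```

```bash
python3 - <<'E'
s=open('m.py').read()
s=s.replace("m=roi&(cv2.GaussianBlur(hsv,(7,7),0)[:,:,1]<140)&(V>90)","b=cv2.GaussianBlur(a,(5,5),0).astype(int); m=cv2.morphologyEx((roi&(b[:,:,2]>72)&(b[:,:,0]>150)).astype(np.uint8),cv2.MORPH_OPEN,np.ones((5,5)))\nprint('rgb',b[225,380],b[180,345],b[225,325],b[205,435],b[285,400],b[165,380])")
open('m.py','w').write(s)
E
python3 m.py 2>&1 | grep -v WARN
```

```text
V,S samples [[15, 9, 111], [0, 9, 112], [23, 9, 111], [0, 12, 63], [12, 167, 154], [9, 15, 119], [13, 139, 75], [0, 7, 109]]
lid px ((216.84754943847656, 212.2357177734375), (84.7625732421875, 64.35238647460938), 85.48600769042969)
lid corners [[0.5591, 0.3097], [0.5733, 0.1492], [0.3608, 0.1294], [0.3475, 0.286]] ctr [0.46019328 0.21858742] sides [np.float64(0.213), np.float64(0.1612), np.float64(0.2134), np.float64(0.1571)]
lid x angle -3.0486785572378867
mat [ 13 141 204] [ 13 168 178] [ 14 147 192]
rgb [201 138  88] [184 125  78] [177 111  60] [154  95  51] [103  63  34] [167 104  57]
mat px ((377.7815856933594, 226.08712768554688), (103.03606414794922, 80.91378784179688), 79.9393081665039)
mat corners [[0.561, -0.0708], [0.6021, -0.2892], [0.326, -0.3281], [0.2876, -0.1161]] ctr [ 0.44414175 -0.2010553 ] sides [np.float64(0.2772), np.float64(0.2222), np.float64(0.2788), np.float64(0.2155)]
mat x angle -3.001457167189587
knob top top [0.46375879 0.21595164 0.149     ]
knob top scene [0.46220292 0.21763202 0.149     ]
tumbler [0.73211826 0.21762519 0.01      ]
oak [ 0.74217588 -0.03705217  0.01      ]
bishop [ 0.735582   -0.22260721  0.01      ]
tumbler [0.74267543 0.21171798 0.005     ]
oak [ 0.74734726 -0.03153144  0.005     ]
bishop [ 0.74509341 -0.22721498  0.005     ]
```

View pics/mm.png

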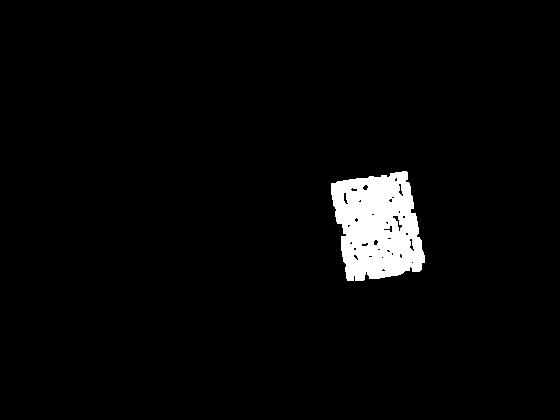

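The mask shows the mat as a clean rectangle, about 278 x 219 mm. Both lid and mat sizes match the spec, and the knob triangulates to about (0.463, 0.217). Now I'll move above the knob and check the turning range and the wrist view.

```bash
python3 - <<'E'
from h import *
p=np.array([0.463,0.217,0.30])
for a in np.arange(-3,3.2,0.5):
    q=robot.ik(p,down(a)); print(round(a,2),None if q is None else np.round(q,2))
robot.move_ptp(p,down(-1.1+0.9))
st=robot.get_state(); print(st['time'],st['qpos'].round(3),st['ee_pos'],st['force'],st['moment'])
im,ci=shot('wrist'); save('w1.png',cv2.resize(im,(800,600))); np.savez('w1.npz',im=im); 
import json; json.dump({k:np.array(v).tolist() for k,v in ci.items()},open('w1.json','w'))
print(ci)
E
```

```text
-3.0 [ 0.42  0.27 -1.08  1.74  0.24  1.29  2.56]
-2.5 [-1.43  0.21  1.09  1.79 -0.2   1.26 -2.79]
-2.0 [ 0.33  0.23 -0.97  1.74  0.2   1.27 -2.68]
-1.5 [ 0.35  0.24 -0.99  1.74  0.21  1.28 -2.18]
-1.0 [ 0.38  0.25 -1.02  1.74  0.22  1.28 -1.7 ]
-0.5 [ 0.4   0.26 -1.06  1.74  0.23  1.28 -1.21]
0.0 [ 0.41  0.26 -1.06  1.74  0.23  1.28 -0.71]
0.5 [ 0.42  0.26 -1.08  1.74  0.24  1.28 -0.22]
1.0 [ 0.43  0.27 -1.1   1.74  0.25  1.29  0.28]
1.5 [ 0.45  0.28 -1.13  1.74  0.26  1.29  0.77]
2.0 [ 0.45  0.28 -1.12  1.74  0.26  1.29  1.27]
2.5 [ 0.42  0.27 -1.08  1.74  0.24  1.29  1.78]
3.0 [ 0.42  0.27 -1.08  1.74  0.24  1.29  2.28]
2.9167 [ 0.406  0.258 -1.06   1.739  0.234  1.283 -0.909] [0.46339058 0.21630901 0.29983889] [-0.69949638  0.40035975  0.03959876] [-0.03980652 -0.1000956   0.02367708]
{'fx': 325.19226210127806, 'fy': 325.19226210127806, 'cx': 286.05115715849314, 'cy': 208.16509551271878, 'rvec': array([-2.87490671,  0.29177384,  0.03757696]), 'tvec': array([-0.41038225,  0.24452551,  0.56228526])}
```

View pics/w1.png

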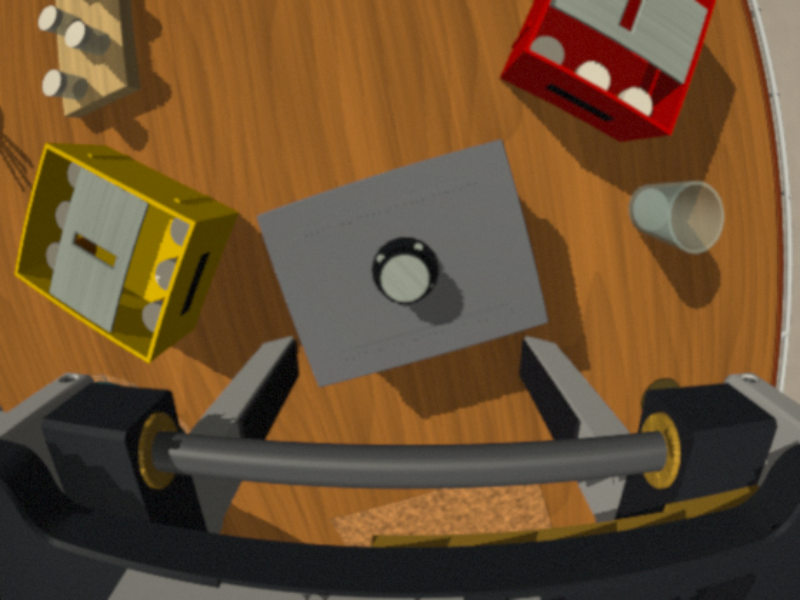

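The wrist view shows the lid's corners at about (258,216), (500,141), (547,323) and (320,386), and the knob's pale cap at (405,278). Next I'll refine the centre from these.

```bash
python3 - <<'E'
from h import *
import json
im=np.load('w1.npz')['im']; ci=json.load(open('w1.json'))
hsv=cv2.cvtColor(im,cv2.COLOR_RGB2HSV); S=hsv[:,:,1].astype(int);V=hsv[:,:,2].astype(int)
roi=np.zeros(S.shape,np.uint8); cv2.circle(roi,(283,192),24,1,-1)
m=((roi>0)&(V>135)&(S<60)).astype(np.uint8); n,_,st,ce=cv2.connectedComponentsWithStats(m); k=1+np.argmax(st[1:,4]); print('cap',ce[k],st[k]); print(onz(ci,*ce[k],0.149,True))
# lid top corners
roi[:]=0; roi[90:285,170:395]=1; roi[235:,:215]=0; roi[232:,360:]=0
m=((roi>0)&(S<60)&(V>85)).astype(np.uint8); m=cv2.morphologyEx(m,cv2.MORPH_OPEN,np.ones((3,3)))
c=max(cv2.findContours(m,0,cv2.CHAIN_APPROX_NONE)[0],key=cv2.contourArea)
W=np.array([onz(ci,*p,0.114,True)[:2] for p in c[:,0].astype(float)]).astype(np.float32)
r=cv2.minAreaRect(W*1000); print('lid rect mm',r)
# mean edge-based: rectangle about knob
P=cv2.boxPoints(r); print(P)
for z in (0.10,0.114): print([onz(ci,u*.7,v*.7,z,True)[:2].round(4) for u,v in ((258,216),(500,141),(547,323),(320,386))])
E
```

```text
cap [282.91839378 194.34455959] [268 179  31  31 772]
[0.46034885 0.21805472 0.149     ]
lid rect mm ((460.31072998046875, 218.0343017578125), (208.1006622314453, 158.0318145751953), 5.246885299682617)
[[349.47058 287.20398]
 [363.92218 129.83435]
 [571.1509  148.86462]
 [556.6993  306.23425]]
[array([0.3466, 0.2862]), array([0.5583, 0.3053]), array([0.5741, 0.1424]), array([0.3612, 0.1242])]
[array([0.3514, 0.2863]), array([0.5553, 0.3046]), array([0.5706, 0.1477]), array([0.3655, 0.1302])]
```

The knob is at (0.4604, 0.2180), the lid's x-axis is at 0.092 rad, and both lid sizes are within 1 mm. Now I'll approach and grip, starting with joint 7 low so it can do the whole turn in one go.

```bash
python3 - <<'E'
from h import *
k=np.array([0.4604,0.2180])
def pr(t):
    s=robot.get_state(); print(t,round(s['time'],2),s['ee_pos'].round(4),s['force'].round(2),s['moment'].round(3),round(s['opening'],4),round(s['grasp_force'],1),s['qpos'].round(3)[6])
robot.move_ptp([*k,0.21],down(-1.7)); pr('above')
hit=robot.move_linear([*k,0.143],velocity=0.06,threshold=6); print(hit); robot.pause(.3); pr('down')
if not hit:
    robot.gripper_to(0.046); pr('46')
    im,ci=shot('wrist'); save('w2.png',cv2.resize(im,(800,600)))
E
```

```text
above 4.35 [0.4605 0.218  0.2102] [ 0.86  0.1  -0.88] [0.049 0.018 0.011] 0.0936 0.0 -2.394
False
down 5.92 [0.4605 0.218  0.1431] [ 0.48 -0.09  0.03] [-0.036  0.017  0.033] 0.0937 0.0 -2.464
46 6.79 [0.4604 0.218  0.143 ] [ 0.37 -0.14  0.27] [ 0.086  0.006 -0.035] 0.0458 0.0 -2.464
```

View pics/w2.png

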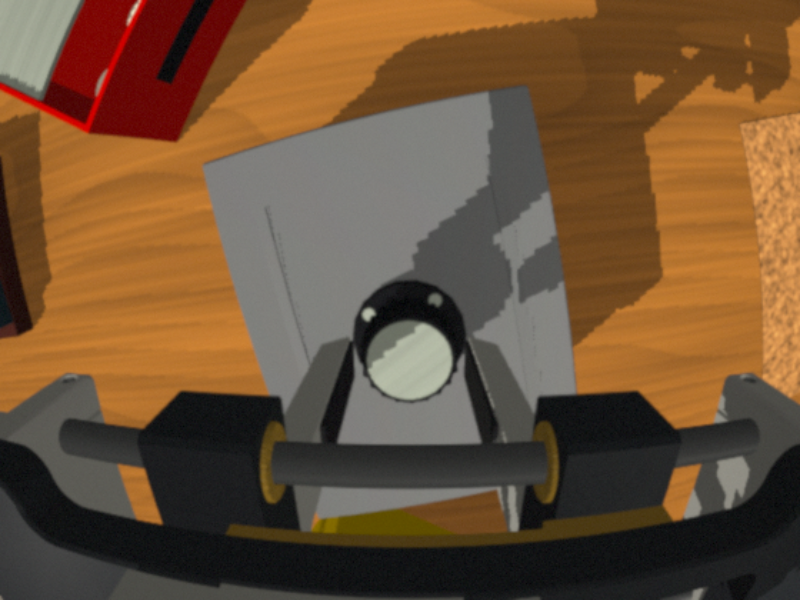

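The wrist view shows the knob's cap at (409,360), between the fingers (inner faces at about 350 and 470) with clearance on both sides. I'll grip and try a few turning steps to see which signal is cleanest.

```bash
cat >> h.py <<'E'
def read(n=6,dt=0.02):
    A=[]
    for _ in range(n):
        s=robot.get_state(); A.append(np.r_[s['time'],s['qpos'][6],s['effort'][6],s['moment'][2],s['force']]); robot.pause(dt)
    A=np.array(A); return A.mean(0),A.std(0)
E
python3 - <<'E'
from h import *
robot.gripper_to(0.03); s=robot.get_state(); print(s['time'],s['opening'],s['grasp_force'],s['ee_pos'].round(4))
m,sd=read(10); print(m.round(3),sd.round(3))
q=robot.get_state()['qpos'].copy()
for i in range(5):
    q[6]+=0.04; robot.goto_joints(q); m,sd=read(); print(m.round(3),sd[2:4].round(3))
E
```

```text
7.1667 0.037885497369097104 30.000053644180298 [0.4604 0.218  0.143 ]
[ 7.242e+00 -2.464e+00 -3.000e-03  1.000e-02 -1.660e-01  1.070e-01
  3.590e-01] [0.048 0.    0.    0.033 0.39  0.483 0.631]
[ 7.625 -2.425  0.315 -0.038 -0.991 -0.549  0.531] [0.146 0.024]
[ 7.975 -2.386  0.184  0.07  -1.477 -0.491  1.464] [0.153 0.041]
[ 8.325 -2.346  0.193  0.043 -0.077 -0.522  0.015] [0.149 0.019]
[ 8.675 -2.306  0.299 -0.045 -0.984 -1.125  0.601] [0.149 0.023]
[ 9.025 -2.266  0.193  0.03  -1.501 -0.357  0.443] [0.154 0.026]
```

```bash
python3 - <<'E'
from h import *
q=robot.get_state()['qpos'].copy()
for i in range(2):
    q[6]+=0.04; t0=robot.get_state()['time']; robot.goto_joints(q); L=[]
    for j in range(24):
        s=robot.get_state(); L.append([s['time']-t0,q[6]-s['qpos'][6],s['joint_vel'][6],s['effort'][6],s['moment'][2]]); robot.pause(0.01)
    print(np.array(L).round(3)[::2] if i==0 else np.array(L).round(3)[[0,1,2,3,4,5,10,15,20]])
E
```

```text
[[ 0.25   0.002 -0.009  0.482  0.032]
 [ 0.267  0.002 -0.006  0.333  0.039]
 [ 0.283  0.002 -0.     0.219 -0.022]
 [ 0.3    0.002  0.002  0.137  0.023]
 [ 0.317  0.002  0.004  0.095 -0.04 ]
 [ 0.333  0.001  0.005  0.066  0.035]
 [ 0.35   0.001  0.004  0.042 -0.041]
 [ 0.367  0.001  0.006  0.023 -0.058]
 [ 0.383  0.001  0.006  0.01   0.024]
 [ 0.4    0.001  0.004  0.001 -0.017]
 [ 0.417  0.001  0.006 -0.004 -0.011]
 [ 0.433  0.001  0.004 -0.006 -0.031]]
[[ 0.25   0.001 -0.01   0.471  0.04 ]
 [ 0.258  0.001 -0.008  0.391  0.04 ]
 [ 0.267  0.001 -0.005  0.319  0.1  ]
 [ 0.275  0.001 -0.005  0.258  0.114]
 [ 0.283  0.001 -0.001  0.204  0.018]
 [ 0.292  0.001 -0.003  0.158  0.007]
 [ 0.333  0.001  0.005  0.039 -0.008]
 [ 0.375  0.001  0.004 -0.01   0.057]
 [ 0.417  0.001  0.003 -0.036 -0.011]]
```

```bash
cat > turn.py <<'E'
from h import *
import sys
N=int(sys.argv[1]); q=robot.get_state()['qpos'].copy(); q0=-2.464
prev=0
for i in range(N):
    q[6]+=0.05; robot.goto_joints(q); robot.pause(0.08); M=[]
    for j in range(14): s=robot.get_state(); M.append([s['moment'][2],s['effort'][6]]); robot.pause(0.008)
    M=np.array(M); mm=M[:,0].mean(); print(round(s['time'],2),'turn',round(s['qpos'][6]-q0,3),'Mz %.3f eff %.3f lag %.4f'%(mm,M[-1,1],q[6]-s['qpos'][6]))
    if mm<-0.11: print('resist'); break
    if mm>0.05 and prev>0.05: print('assist'); break
    prev=mm
E
python3 turn.py 14
```

```text
10.43 turn 0.327 Mz -0.020 eff -0.094 lag 0.0010
10.88 turn 0.376 Mz -0.000 eff -0.032 lag 0.0011
11.32 turn 0.426 Mz 0.008 eff -0.114 lag 0.0011
11.78 turn 0.476 Mz -0.007 eff -0.023 lag 0.0011
12.22 turn 0.526 Mz 0.070 eff -0.104 lag 0.0011
12.68 turn 0.576 Mz -0.020 eff -0.009 lag 0.0011
13.12 turn 0.626 Mz 0.023 eff -0.061 lag 0.0011
13.57 turn 0.676 Mz -0.059 eff 0.021 lag 0.0011
14.03 turn 0.726 Mz -0.029 eff -0.014 lag 0.0011
14.47 turn 0.777 Mz 0.056 eff -0.080 lag 0.0010
14.93 turn 0.826 Mz -0.048 eff 0.009 lag 0.0011
15.38 turn 0.876 Mz 0.023 eff -0.059 lag 0.0011
15.82 turn 0.926 Mz 0.059 eff -0.090 lag 0.0011
16.27 turn 0.977 Mz 0.161 eff -0.189 lag 0.0010
assist
```

```bash
sed -i 's/    if mm>0.05.*$//; s/mm<-0.11/M[-1,1]>0.08 or mm<-0.09/' turn.py; sed -i 's/q\[6\]+=0.05/q[6]+=0.03/' turn.py; python3 turn.py 7
```

```text
16.73 turn 1.006 Mz 0.120 eff -0.126 lag 0.0006
17.18 turn 1.036 Mz 0.145 eff -0.177 lag 0.0006
17.62 turn 1.066 Mz 0.130 eff -0.142 lag 0.0006
18.07 turn 1.096 Mz 0.041 eff -0.060 lag 0.0006
18.52 turn 1.126 Mz -0.045 eff 0.027 lag 0.0006
18.98 turn 1.156 Mz -0.098 eff 0.108 lag 0.0006
resist
```

The torque gives the notch clearly. Assist starts at about 0.93 rad and crosses zero at about 1.11 rad, 0.18 rad later, as specified. I'll go back to the centre, let go so the knob centres itself, regrip, and start lifting with a force guard.

```bash
python3 - <<'E'
from h import *
q=robot.get_state()['qpos'].copy(); q[6]=-2.464+1.11; robot.goto_joints(q)
robot.gripper_to(0.05); robot.pause(0.4)
s=robot.get_state(); print(s['time'],s['ee_pos'].round(4),s['force'].round(2))
robot.gripper_to(0.03); robot.pause(.2); s=robot.get_state(); m,_=read(12); print(s['opening'],s['grasp_force'],m.round(3),s['ee_pos'].round(4))
p=s['ee_pos'].copy()
hit=robot.move_linear([0.4604,0.218,0.155],velocity=0.02,threshold=10); m,_=read(12,.01); s=robot.get_state(); print(hit,m.round(3),s['ee_pos'].round(4),s['moment'].round(2))
if hit: robot.move_linear([0.4604,0.218,p[2]],velocity=0.02); print('hooked?')
else:
    hit=robot.move_linear([0.4604,0.218,0.215],velocity=0.06,threshold=10); m,_=read(12,.01); s=robot.get_state(); print(hit,m.round(3),s['ee_pos'].round(4),s['moment'].round(2),s['opening'])
    im,_=shot('scene'); save('s2.png',cv2.resize(im,(800,600)))
E
```

```text
20.0583 [0.4604 0.2181 0.143 ] [ 0.56 -0.54  0.82]
0.038261590585362895 30.00005543231964 [ 2.0725e+01 -1.3540e+00  2.0000e-03  2.0000e-03 -7.4000e-01  3.1600e-01
  2.3900e-01] [0.4604 0.2181 0.143 ]
False [ 2.1629e+01 -1.3410e+00  4.0000e-03  6.0000e-03  1.1000e-02  7.1000e-02
 -4.3150e+00] [0.4603 0.2179 0.1549] [-0.02 -0.03 -0.  ]
False [ 2.2879e+01 -1.2810e+00  2.0000e-03 -4.0000e-03 -5.0000e-02  8.6000e-02
 -4.0620e+00] [0.4602 0.218  0.2147] [-0.06 -0.05  0.02] 0.03809674232499832
```

View pics/s2.png

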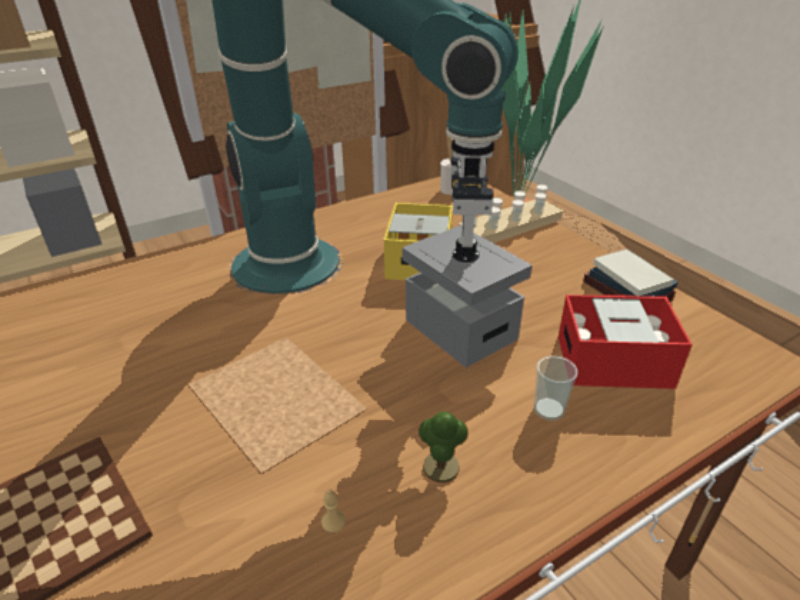

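The scene view shows the lid (top near (466,255)) lifted level and clear of the crate, which hasn't moved (front face near (465,325)). The lift force equals the lid's weight, about 4 N. I'll cross-check the mat centre from this view, carry the lid over and set it down.

```bash
python3 - <<'E'
from h import *
from scipy.spatial.transform import Rotation as Ro
ci=robot.camera_info('scene')
P=np.array([onz(ci,u*.7,v*.7,.003)[:2] for u,v in ((190,385),(286,341),(364,409),(263,472))])
top=np.array([0.44414,-0.20106]); sc=P.mean(0); print(P.round(3).tolist(),sc)
if np.linalg.norm(sc-top)>0.015: raise SystemExit('disagree')
t=0.5*(sc+top); print(t)
R=Ro.from_euler('z',0.045).as_matrix()@down(-1.7+1.11)
p=robot.get_state()['ee_pos']
robot.move_linear([*t,0.215],velocity=0.12,frame=R)
robot.move_linear([*t,0.075],velocity=0.07)
robot.pause(.2)
im,ci=shot('wrist'); save('w3.png',cv2.resize(im,(800,600)))
im,_=shot('scene'); save('s3.png',cv2.resize(im,(800,600)))
hit=robot.move_linear([*t,0.0605],velocity=0.012,threshold=2.5); m,_=read(12,.01); s=robot.get_state(); print(hit,m.round(3),s['ee_pos'].round(4))
E
```

```text
[[0.329, -0.329], [0.302, -0.121], [0.563, -0.075], [0.6, -0.283]] [ 0.44854147 -0.20209292]
[ 0.44634074 -0.20157646]
True [ 3.0121e+01 -4.0100e-01 -1.4000e-02  1.1000e-02 -1.0400e-01 -2.1600e-01
  5.2660e+00] [ 0.4463 -0.2016  0.0619]
```

View pics/s3.png

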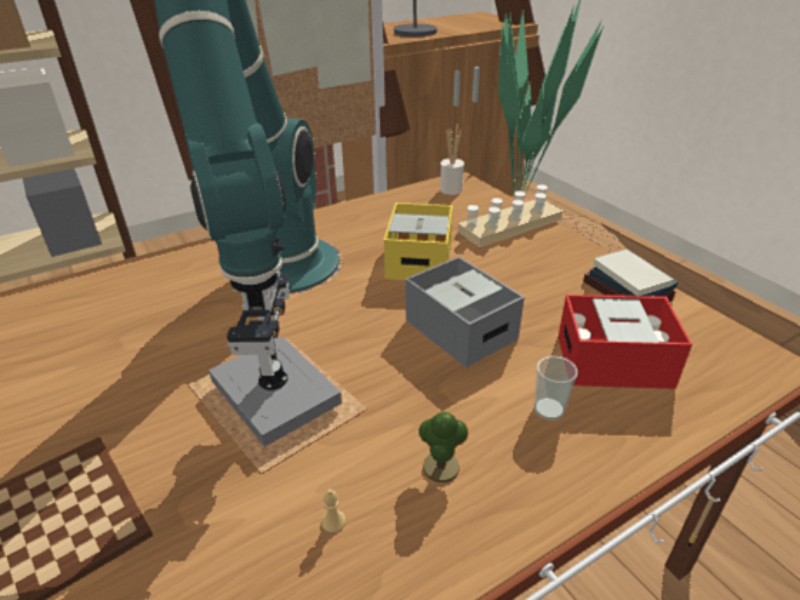

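The scene view shows the lid level over the mat (knob at (272,378)), with the crate and ornaments undisturbed. Contact came at 0.0619 m, against 0.062 m expected. I'll release, withdraw and check from above.

```bash
python3 - <<'E'
from h import *
s=robot.get_state()['ee_pos']
robot.gripper_to(0.085); robot.pause(.2)
robot.move_linear([s[0],s[1],0.20],velocity=0.08)
t=robot.get_state()['ee_pos']; robot.move_ptp([0.40,0.12,0.33],down(-0.5)); robot.pause(.2)
im,ci=shot('top'); save('t4.png',cv2.resize(im,(800,600))); print(robot.get_state()['time'])
E
```

```text
34.6917
```

View pics/t4.png

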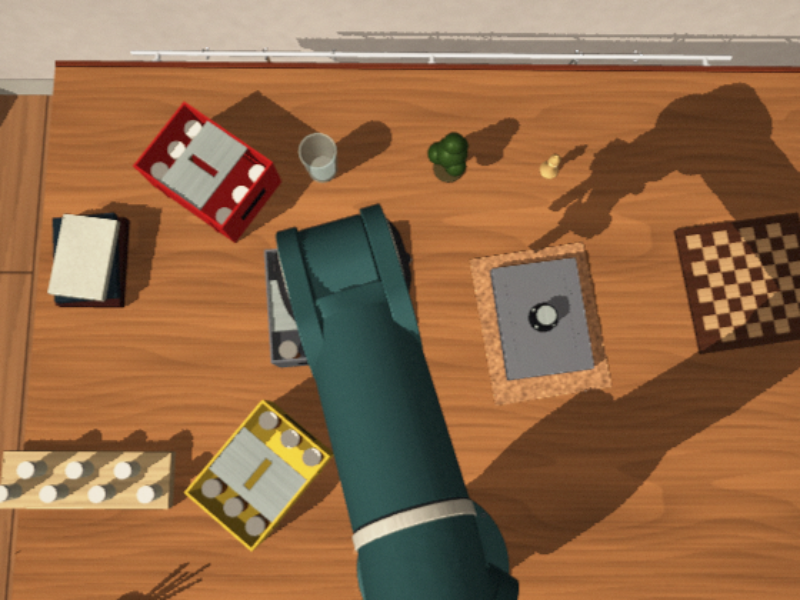

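The top view shows the lid flat and knob up on the mat. Its margins are even once the parallax of its height is allowed for. The ornaments are unchanged and the robot is clear.

```bash
python3 -c "
from rig import robot
print(robot.sign_off())"
```

```text
the job is handed in; nothing more can be done
None
```

I turned the latch by feel into its notch (about 1.11 rad), lifted the lid off level and set it down flat, knob up, on the middle of the mat; the crate and ornaments look unmoved in the pictures, and the job is handed in at about 35 s.

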